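# Rack the weld fixture plates on edge

## Robot

A 7-joint arm with a two-finger parallel gripper is mounted at the origin on the work surface. World frame = base frame: x ahead of the robot, y to its left, z up, the work surface at z = 0. Lengths are in mm, angles in rad, forces in N, time in s.
With the tool pointing down it reaches from about 350 to 900 mm from the base axis. Payload 19.9 kg.
Tool frame: the origin (TCP) lies at the very end of the fingers, on their centre line; the grasp point (between the pads) lies 19 mm behind it; z points along the fingers, y is the direction in which the jaws open and shut (so a half turn about z gives the same grasp; the last joint's range is limited). The gripper opens to 85 mm and grips with 20 to 120 N. Pads are 22 mm wide; open, the fingers measure 114 mm over their backs; the gripper's body (76 mm by 85 mm) begins 54 mm behind the grasp point. The pads swing forward as they close: fully open they stand 13 mm farther back than shut.
Start: joints at [1.139, 0.417, -0.01, 1.614, 0.005, 1.111, -0.053], TCP at [237.496, -578.098, 231.26] pointing down, gripper open.
Joint ranges: [-2.81, 2.81], [-0.39, 2.02], [-1.27, 1.25], [0.06, 2.57], [-1.19, 4.33], [0.19, 2], [-2.82, 2.82]. Speed limits (rad/s): [1.89, 1.89, 2.39, 2.39, 3.01, 3.01, 3.01].

## Interface

Orientations are given as a unit quaternion [w, x, y, z].
In Python, from plant import env gives the robot as it stands. The module is installed in compiled form; this text tells all that it offers. Calls block until the motion is done:
- env.move_to(position, orientation): joint-space move of the TCP to a pose.
- env.line_to(position, rotation=None, v=150): straight line of the TCP; rotation=None keeps the orientation; v is the mean speed in mm/s.
- env.goto_joints(angles): joint-space move.
- env.command_gripper(opening, strength=None): finger opening in mm; strength is the grip in N (None keeps the last); returns when the fingers have stopped.
- env.wait(seconds).
- env.solve_ik(position, orientation): joint angles nearest the present ones, or None.
- env.get_state(): the state.
- env.grab_frame(name): name is "scene" or "top" or "wrist"; returns (picture, depth): 400x640x3 uint8, red, green, blue; 400x640 float32, mm along the optical axis (not along the pixel's ray), 0 where there is no reading.
- env.calibration(name): a dict with "camera_matrix" (3x3 intrinsics, pixels), "rvec" (rotation vector, rad) and "tvec" (3), from world to camera coordinates, as OpenCV has them. Camera axes: x right, y down, z forward; pixel columns grow to the right and rows downward; lengths in mm; the calibration is good to about 2 mm. The wrist camera is an equidistant fisheye: a pixel r from the principal point sees the ray r / f radians off the axis. A picture is of the moment at which its call begins: read the wrist's pose just before it. calibration takes no time and is no camera call; for the wrist camera it gives the pose at the moment of the call.
A pose or a line that the arm cannot do raises env.PlanningError and nothing moves.
- env.sign_off(): hands the job in, once; it reports no verdict.
The state is a dict: "time_s": time; "joints": joint angles; "joint_vel": joint speeds; "joint_torque": joint torques, N m; "position": TCP position; "tcp_rot": TCP orientation; "ft_force": force on the tool from outside, world axes, zero at the start; "ft_torque": the same for the moment, N m; "width": finger opening in mm.
Only numpy, scipy, OpenCV 4.12 (cv2) and the standard library are available. Lean on these libraries where they do the work, as an engineer would, in place of code of your own. Each camera call takes 0.05 s, during which the arm holds its last target.

## Task

Take the two aluminium fixture plates off their sloping stands and stand them on edge in the slots of the rack, each on the same edge it rests on now: the long plate in the slot nearer the rack's tall end wall, the short plate in the other slot. Leave both fully down on the slot floor, upright, roughly centred along the slot, and let go. The slotted white block is adjustable and may be clamped off-centre, so feel where its slots are. Leave the can and the tray where they are.

Things in the scene. Friction and masses are not known exactly. Their poses are not given: they have to be found in the camera images.
- long_plate_center (a point): centre of the long plate: 160 mm long aluminium plate, 120 mm high, 8 mm thick, with a window through it; half-way up, 60 mm above its lower edge. x: normal to the faces; y: along the lower edge; z: from lower to upper edge. At the start it leans on its stand, top towards the robot, z axis 0.45 rad from upright.
- short_plate_center (a point): centre of the short plate: 100 mm long aluminium plate, 120 mm high, 8 mm thick, with a window through it; half-way up, 60 mm above its lower edge. x: normal to the faces; y: along the lower edge; z: from lower to upper edge. At the start it leans on its stand, top towards the robot, z axis 0.45 rad from upright.
- long_plate: the long plate itself, origin at the middle of its lower edge, same axes as its centre. Its top strip, 45 mm high, is solid: pinch it there across the 8 mm. On the stand its upper 50 mm are free on both sides. Weighs about 0.34 kg
- short_plate: the short plate itself, origin at the middle of its lower edge, same axes as its centre. Its top strip, 45 mm high, is solid: pinch it there across the 8 mm. On the stand its upper 50 mm are free on both sides. Weighs about 0.24 kg
- rack: fixed rack: dark steel base 200 mm (x) by 150 mm (y), 12 mm thick, origin at its centre on the table, z up. At its -x end stands the end wall, 90 mm high, 10 mm thick (outer face at x = -100 mm). On the base sits a white slotted block, see block_mid.
- block_mid (a point): fixed mark on the rack, 55 mm above its origin: mid-travel of the white block. Block: 120 mm along x, 130 mm along y, flat top at this height. It is clamped (does not give) with its centre anywhere up to 12 mm to either side of this mark along the rack's x; that offset is not in any pose: find it by touch (its upright end faces are 60 mm from its centre; the +x one is free) or by sight.
- slot_long (a point): on the rack, where the slot for the long plate (nearer the end wall) would be if the block were at mid-travel: 30 mm towards -x of its centre; the real slot is off by the block's offset along x. Point at mid-length, on the slot floor, 20 mm above the table. Slot: 12 mm wide, along the rack's y, 35 mm deep, open at top and both ends; a seated plate may lean up to 0.12 rad in it.
- slot_short (a point): the same for the other slot, for the short plate: 30 mm towards +x of the block's centre at mid-travel; same slot sizes, same unknown offset
- stand_a: fixed grey sloping stand, 100 mm square foot, backrest 90 mm wide, sloped 0.45 rad from upright, 91 mm high at its top; origin on the table, 42 mm to the robot's side of the foot (the plate's lower edge rests 115 mm in front of it, 30 mm up); x points from the robot's side to the open front. It carries the long plate
- stand_b: fixed grey sloping stand, 100 mm square foot, backrest 90 mm wide, sloped 0.45 rad from upright, 91 mm high at its top; origin on the table, 42 mm to the robot's side of the foot (the plate's lower edge rests 115 mm in front of it, 30 mm up); x points from the robot's side to the open front. It carries the short plate
- spray_can: bystander: upright metal can, 52 mm diameter, 130 mm high, origin at its underside; leave alone
- parts_tray: bystander: red open tray 110 x 180 x 50 mm with stampings, origin at its underside; leave alone

How it is judged:
By the outcome, as a careful person would: the job done as asked, in the order asked, and still so for the second after the job is handed in, with the robot touching nothing.
It also fails if it takes over 69 s, if anything falls off the work surface, if the arm or the gripper's body presses on something with over 40 N, if the wrist force passes 120 N, or if a joint passes its speed limit or range.

## Working session

There is one attempt and no reset: what is moved stays moved. The work goes in short steps, each a Python script; the robot and the scene stay as the last script left them, time stands still between calls to the robot, and variables do not carry over. Pictures are saved under pics/ and viewed, and the job is handed in when it is done.

```bash
mkdir -p pics; ls; python3 - <<'E'
from plant import env
import cv2,numpy as np
s=env.get_state(); print({k:np.round(v,3).tolist() for k,v in s.items()})
for n in ("scene","top","wrist"):
    c=env.calibration(n)
    im,d=env.grab_frame(n)
    cv2.imwrite(f"pics/{n}0.png",im[:,:,::-1]); np.savez(f"pics/{n}0.npz",im=im,d=d,**c)
    print(n,c,(d>0).mean())
E
```

```text
pics
{'time_s': 0.0, 'joints': [1.139, 0.418, -0.01, 1.614, 0.005, 1.111, -0.053], 'joint_vel': [-0.0, -0.002, -0.0, 0.001, 0.0, 0.0, 0.0], 'joint_torque': [0.002, -86.444, 0.68, -43.489, 0.019, 0.008, 0.0], 'position': [237.379, -577.786, 230.68], 'tcp_rot': [-0.001, 0.981, 0.194, -0.0], 'ft_force': [0.714, 0.819, -0.587], 'ft_torque': [-0.006, 0.08, -0.015], 'width': 85.189}
scene {'camera_matrix': array([[414.7943741 ,   0.        , 319.7427008 ],
       [  0.        , 414.7943741 , 195.12006114],
       [  0.        ,   0.        ,   1.        ]]), 'rvec': array([ 1.91264921,  1.25768371, -0.59717344]), 'tvec': array([-263.04625404, -282.75129586, 1460.83745824])} 0.99620703125
top {'camera_matrix': array([[424.73488564,   0.        , 312.51979714],
       [  0.        , 424.73488564, 199.48395768],
       [  0.        ,   0.        ,   1.        ]]), 'rvec': array([ 2.15067437, -2.1270233 ,  0.21943193]), 'tvec': array([-18.99663023, 634.02408639, 799.83873743])} 0.99618359375
wrist {'camera_matrix': array([[309.70691629,   0.        , 319.54689728],
       [  0.        , 309.70691629, 196.14549293],
       [  0.        ,   0.        ,   1.        ]]), 'rvec': array([-2.41039499,  1.61690842,  0.22843798]), 'tvec': array([-622.45657846,  -34.14830881,  377.7921024 ])} 0.98744140625
```

View pics/scene0.png

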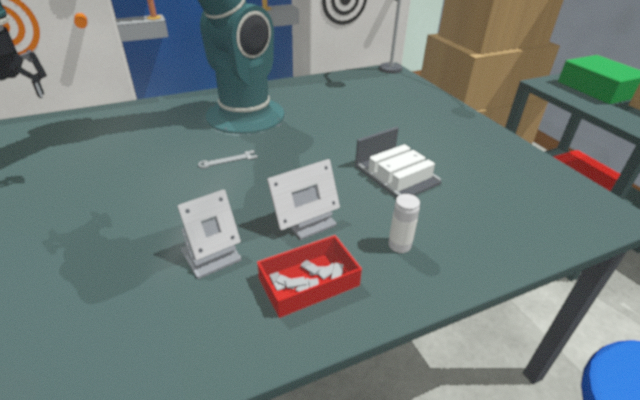

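View pics/top0.png

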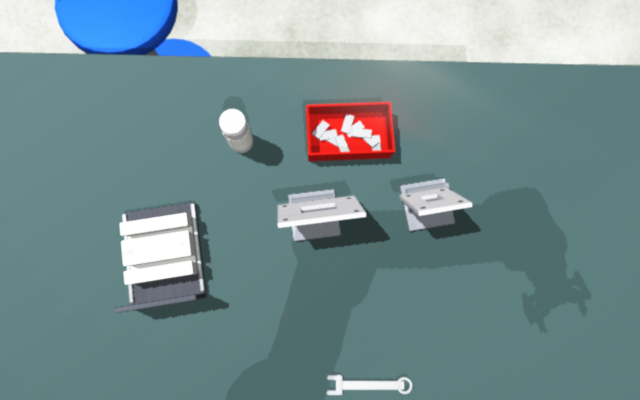

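View pics/wrist0.png

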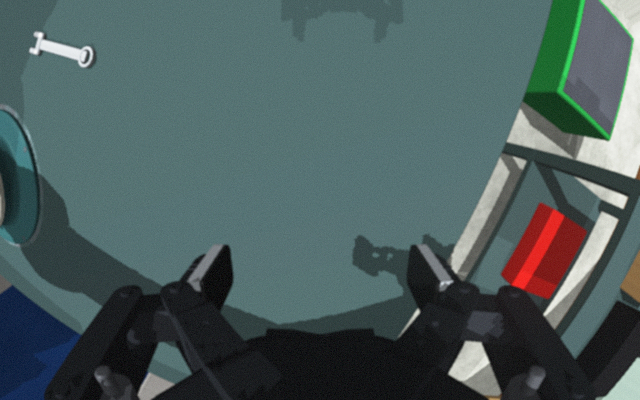

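Scene and top views show: the rack at top-view px (160,260) with its end wall on the robot side (155,302), the long plate at (320,212), the short plate at (435,200), the can at (236,130) and the tray at (350,132). Next I'll enlarge the views and compute world points.

```bash
cat > h.py <<'E'
import numpy as np,cv2
def load(n):
    z=np.load(f"pics/{n}.npz"); return z['im'],z['d'],z['camera_matrix'],z['rvec'],z['tvec']
def cloud(n):
    im,d,K,r,t=load(n); R=cv2.Rodrigues(r)[0]
    v,u=np.mgrid[0:d.shape[0],0:d.shape[1]]
    P=np.stack([(u-K[0,2])/K[0,0]*d,(v-K[1,2])/K[1,1]*d,d],-1)
    return im,(P-t)@R, d>0
E
python3 - <<'E'
from h import *
im,W,ok=cloud("top0")
cv2.imwrite("pics/topA.png",cv2.resize(im[180:325,100:220,::-1],None,fx=4.1,fy=4.1,interpolation=2))
cv2.imwrite("pics/topB.png",cv2.resize(im[170:250,265:485,::-1],None,fx=3.6,fy=3.6,interpolation=2))
for u,v in [(20,380),(600,100),(450,350),(340,385),(155,225),(155,247),(155,270),(155,236),(155,303),(280,222),(360,211),(278,213),(362,202),(410,210),(465,202),(235,122),(350,104)]:
    print(u,v,np.round(W[v,u],1))
E
```

```text
20 380 [ 2.759e+02  5.592e+02 -2.000e-01]
600 100 [ 883.7 -668.1    3.6]
450 350 [ 335.8 -297.5   -2.1]
340 385 [270.7 -70.7  10.1]
155 225 [578.7 298.8  57.9]
155 247 [535.5 296.3  55.8]
155 270 [491.  292.4  57.5]
155 236 [556.9 297.2  58. ]
155 303 [430.9 276.5  91.6]
280 222 [577.7  48.4 136.6]
360 211 [600.4 -97.6 131.6]
278 213 [601.2  55.1  88.3]
362 202 [ 640.9 -120.7   -2.6]
410 210 [ 619.3 -215.9   31.4]
465 202 [ 619.  -291.4  136.1]
235 122 [767.8 138.  131.5]
350 104 [842.6 -90.   50.7]
```

View pics/topA.png

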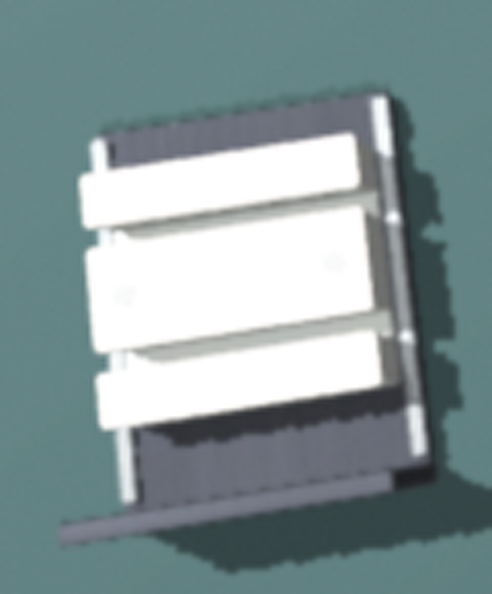

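View pics/topB.png

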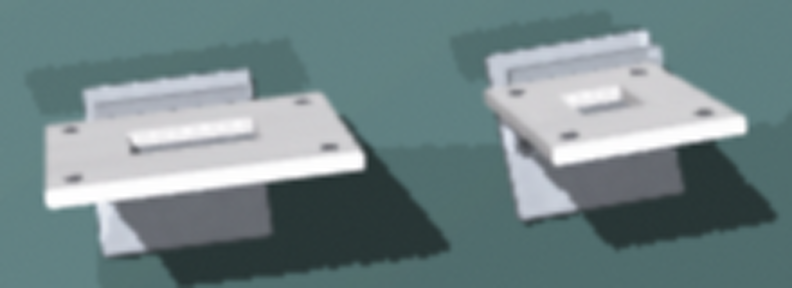

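The crops show the block's three white bars, with the slots between them at crop y≈225 and 340, and both plates' top faces with bright top edges. Now the fits.

```bash
cat >> h.py <<'E'
def cast(uv,n,z,name_or=None):
    im,d,K,r,t=load(n); R=cv2.Rodrigues(r)[0]; c=-R.T@t
    uv=np.atleast_2d(uv).astype(float)
    ray=np.c_[(uv-K[[0,1],[2,2]])/K[[0,1],[0,1]],np.ones(len(uv))]@R
    return c+ray*((z-c[2])/ray[:,2])[:,None]
def castplane(uv,n,p,nn):
    im,d,K,r,t=load(n); R=cv2.Rodrigues(r)[0]; c=-R.T@t
    uv=np.atleast_2d(uv).astype(float)
    ray=np.c_[(uv-K[[0,1],[2,2]])/K[[0,1],[0,1]],np.ones(len(uv))]@R
    return c+ray*(((p-c)@nn)/(ray@nn))[:,None]
E
python3 - <<'E'
from h import *
im,W,ok=cloud("top0")
g=im.min(-1)
# block bars
m=np.zeros(g.shape,np.uint8); m[190:300,105:215]=(g[190:300,105:215]>205)
m&=(W[...,2]>45).astype(np.uint8)
cs,_=cv2.findContours(m,cv2.RETR_EXTERNAL,cv2.CHAIN_APPROX_NONE)
for c in cs:
    if cv2.contourArea(c)<100: continue
    r=cv2.minAreaRect(c); b=cv2.boxPoints(r); w=cast(b,"top0",55)[:,:2]
    print("bar",np.round(b,1).tolist(),np.round(w,1).tolist(),np.round(w.mean(0),1),np.round(np.linalg.norm(np.diff(w,axis=0),axis=1),1))
v,u=np.nonzero(m); z=W[v,u,2]; print("bar z",np.percentile(z,[10,50,90]))
# rack wall top
mm=(abs(W[...,2]-90)<6); mm[:280]=0;mm[325:]=0;mm[:,:100]=0;mm[:,215:]=0
c=np.argwhere(mm)[:,::-1]; b=cv2.boxPoints(cv2.minAreaRect(c.astype(np.float32))); print("wall",len(c),b.round(1).tolist(),cast(b,"top0",90)[:,:2].round(1).tolist())
# plates
for n,(u0,u1) in dict(long=(268,372),short=(395,478)).items():
    m=np.zeros(g.shape,bool); m[175:245,u0:u1]=(W[175:245,u0:u1,2]>58)
    P=W[m]; 
    # robust plane: face
    rng=np.random.default_rng(0); best=None
    for _ in range(500):
        a=P[rng.choice(len(P),3,False)]; nn=np.cross(a[1]-a[0],a[2]-a[0]); nn/=np.linalg.norm(nn)+1e-9
        s=abs((P-a[0])@nn)<2.5
        if best is None or s.sum()>best.sum(): best=s
    Q=P[best]; c=Q.mean(0); nn=np.linalg.svd(Q-c,full_matrices=False)[2][2]; nn*=np.sign(nn[2])
    print(n,len(P),best.sum(),"n",nn.round(3),"c",c.round(1),"tilt from horizontal",np.arcsin(nn[2]).round(3),"yaw",np.arctan2(nn[1],nn[0]).round(3))
    ext=nn; yaw=np.arctan2(nn[1],nn[0]); ey=np.array([-np.sin(yaw),np.cos(yaw),0]); 
    a=(Q-c)@ey; ez=np.cross(nn,ey); bb=(Q-c)@ez; print("extent y",np.percentile(a,[0,.5,99.5,100]).round(1),"z",np.percentile(bb,[0,.5,99.5,100]).round(1),"ez",ez.round(3), "zmax",np.percentile(P[:,2],99))
E
```

```text
bar [[123.0999984741211, 271.5], [190.89999389648438, 260.5], [192.89999389648438, 273.0], [125.0999984741211, 284.0]] [[487.7, 354.4], [510.0, 225.0], [485.9, 219.6], [463.9, 348.4]] [486.9 286.9] [131.3  24.7 130.7]
bar [[119.4000015258789, 241.0], [187.89999389648438, 230.3000030517578], [191.6999969482422, 254.8000030517578], [123.19999694824219, 265.5]] [[546.5, 366.7], [569.2, 234.5], [521.1, 224.1], [499.1, 355.1]] [534.  295.1] [134.2  49.2 132.9]
bar [[119.0, 223.0], [185.5, 212.10000610351562], [187.60000610351562, 224.8000030517578], [121.0999984741211, 235.60000610351562]] [[582.2, 370.7], [605.6, 241.3], [580.2, 235.7], [557.2, 364.4]] [581.3 303. ] [131.4  26.  130.7]
bar z [53.66738156 55.74822853 57.64305403]
wall 460 [[113.30000305175781, 307.6000061035156], [195.8000030517578, 293.8999938964844], [196.6999969482422, 299.20001220703125], [114.19999694824219, 313.0]] [[422.0, 352.2], [447.8, 203.4], [438.1, 201.2], [412.5, 349.7]]
long 1592 1221 n [0.887 0.124 0.445] c [600.9 -23.9 109.5] tilt from horizontal 0.461 yaw 0.139
extent y [-80.3 -79.8  78.4  78.8] z [-57.5 -56.9  36.8  37.5] ez [-0.441 -0.062  0.896] zmax 900.2374322668151
short 1072 834 n [0.882 0.161 0.443] c [ 624.2 -248.1  108.1] tilt from horizontal 0.459 yaw 0.181
extent y [-51.3 -50.5  49.2  49.6] z [-55.9 -55.4  38.6  39.7] ez [-0.436 -0.08   0.897] zmax 900.2374322668151
```

```bash
python3 - <<'E'
from h import *
im,W,ok=cloud("scene0")
for n,c0,nn in [("long",np.array([600.9,-23.9,109.5]),np.array([.887,.124,.445])),("short",np.array([624.2,-248.1,108.1]),np.array([.882,.161,.443]))]:
    nn/=np.linalg.norm(nn); yaw=np.arctan2(nn[1],nn[0]); ey=np.array([-np.sin(yaw),np.cos(yaw),0]); ez=np.cross(nn,ey)
    D=W-c0; a=D@ey;b=D@ez;h=D@nn
    m=ok&(abs(a)<90)&(b>-95)&(b<50)&(abs(h)<7)
    Q=W[m]; c=Q.mean(0); n2=np.linalg.svd(Q-c,full_matrices=False)[2][2]; n2*=np.sign(n2[2])
    print(n,m.sum(),"n",n2.round(3),"tilt",np.arcsin(n2[2]).round(3),"yaw",np.arctan2(n2[1],n2[0]).round(3),"h med",np.median(h[m]).round(2),"y",np.percentile(a[m],[0.5,99.5]).round(1),"z",np.percentile(b[m],[.5,99.5]).round(1))
m=ok&(abs(W[...,2]-55)<5)&(abs(W[...,0]-534)<90)&(abs(W[...,1]-295)<100)&(im.min(-1)>190)
ux=np.array([np.cos(.169),np.sin(.169),0]);uy=np.array([-ux[1],ux[0],0]);D=W[m]-[534,295,55]
print("bars",m.sum(),np.median(D[:,2]),np.percentile(D@ux,[.5,99.5]).round(1),np.percentile(D@uy,[.5,99.5]).round(1))
hx,_=np.histogram(D@ux,np.arange(-66,68,2));print(hx)
E
```

```text
long 2995 n [0.888 0.123 0.443] tilt 0.459 yaw 0.137 h med -0.46 y [-81.5  78.2] z [-92.7  33.8]
short 2656 n [0.88  0.16  0.447] tilt 0.463 yaw 0.18 h med -0.23 y [-55.9  48. ] z [-92.7  35.1]
bars 1026 0.04023338040568092 [-59.2  61.5] [-65.5  64.2]
[ 0  2  2 13 15 19 12 17 19 16 16 16 23 15 34 31  4  1  0  1  4 14 18 14
 17 19 22 19 13 16 11 29 15 22 15 22 19 19 17 17 17 22 19 23 31 30  1  0
  0  2  2 14 22 17 26 17 19 25 15 23 16 21 38 26  2  0]
```

```bash
cat >> h.py <<'E'
from scipy.spatial.transform import Rotation as Ro
def quat(z,y):
    z=np.array(z,float);z/=np.linalg.norm(z);y=np.array(y,float);y-=z*(y@z);y/=np.linalg.norm(y)
    q=Ro.from_matrix(np.c_[np.cross(y,z),y,z]).as_quat(); return np.roll(q,1)
TILT=.455
def plate(c,yaw,dy,top,h):
    nn=np.array([np.cos(yaw)*np.cos(TILT),np.sin(yaw)*np.cos(TILT),np.sin(TILT)]);ey=np.array([-np.sin(yaw),np.cos(yaw),0]);ez=np.cross(nn,ey)
    T=np.array(c)+top*ez+dy*ey+(h-4)*nn
    return T,nn,ey,ez
PL=dict(long=plate([600.9,-23.9,109.5],.138,-1.0,34.7,-.2),short=plate([624.2,-248.1,108.1],.18,-1.0,35.5,-.1))
RY=.169
UX=np.array([np.cos(RY),np.sin(RY),0]);UY=np.array([-UX[1],UX[0],0]);BC=np.array([534.4,295.1,0])
DEP=36
E
python3 - <<'E'
from h import *
from plant import env
for s in (1,-1):
    for n in ("long","short"):
        T,nn,ey,ez=PL[n]; q=quat(-ez,s*nn)
        print(s,n,T.round(1),q.round(3))
        for k in (90,0): 
            r=env.solve_ik((T+(k-DEP)*ez).tolist(),q.tolist()); print(k, None if r is None else np.round(r,2))
    q=quat([0,0,-1],s*UX)
    for k in (-30,30,80):
      for z in (104,260):
        r=env.solve_ik((BC+k*UX+[0,0,z]).tolist(),q.tolist()); print(k,z,None if r is None else np.round(r,2))
E
```

```text
1 long [582.2 -27.5 138.8] [0.148 0.64  0.735 0.17 ]
90 [ 0.64  0.21 -0.65  2.14  0.15  0.39  0.04]
0 [ 0.33  0.39 -0.35  2.11  0.27  0.22 -0.08]
1 short [ 605.4 -252.5  138.2] [0.145 0.624 0.748 0.173]
90 [ 0.93  0.38 -0.52  1.91 -0.17  0.54  0.79]
0 [ 0.91  0.57 -0.58  1.88  0.09  0.39  0.57]
-30 104 [ 0.17  0.75 -1.04  1.8   0.75  1.05 -0.99]
-30 260 [ 0.18  0.5  -1.02  1.67  0.45  1.23 -0.77]
30 104 [ 0.15  0.84 -1.04  1.65  0.79  1.13 -0.94]
30 260 [ 0.15  0.62 -1.03  1.52  0.55  1.31 -0.78]
80 104 [ 0.09  0.87 -0.97  1.52  0.76  1.16 -0.86]
80 260 [ 0.13  0.74 -1.07  1.38  0.64  1.39 -0.78]
-1 long [582.2 -27.5 138.8] [-0.17   0.735 -0.64   0.148]
90 [-0.91  0.3   1.1   2.18 -0.85  0.51 -2.2 ]
0 [-0.02  0.37  0.05  2.12 -0.44  0.22 -2.57]
-1 short [ 605.4 -252.5  138.2] [-0.173  0.748 -0.624  0.145]
90 [ 0.49  0.34  0.01  1.92 -0.53  0.58 -2.05]
0 [ 0.46  0.5  -0.01  1.9  -0.64  0.45 -1.96]
-30 104 [ 0.2   0.78 -1.09  1.8   0.78  1.07  2.12]
-30 260 [ 0.22  0.53 -1.08  1.67  0.49  1.25  2.34]
30 104 [ 0.17  0.87 -1.09  1.65  0.83  1.15  2.17]
30 260 [ 0.17  0.65 -1.09  1.52  0.58  1.33  2.34]
80 104 [ 0.14  0.94 -1.09  1.52  0.87  1.22  2.23]
80 260 [ 0.13  0.74 -1.09  1.38  0.65  1.4   2.36]
```

```bash
cat >> h.py <<'E'
def st(env,msg=""):
    s=env.get_state(); print(msg,"t",round(s['time_s'],2),"p",np.round(s['position'],1),"F",np.round(s['ft_force'],1),"M",np.round(s['ft_torque'],2),"w",round(s['width'],2)); return s
def snap(env,n,f):
    c=env.calibration(n); im,d=env.grab_frame(n); cv2.imwrite(f"pics/{f}.png",im[:,:,::-1]); np.savez(f"pics/{f}.npz",im=im,d=d,**c)
E
python3 - <<'E'
from h import *
from plant import env
T,nn,ey,ez=PL["long"]; q=quat(-ez,nn)
env.move_to((T+(75-DEP)*ez).tolist(),q.tolist()); st(env,"pre")
env.command_gripper(45,strength=80); st(env,"open")
snap(env,"wrist","w1"); snap(env,"scene","s1")
E
```

```text
pre t 2.42 p [565.4 -30.8 173.9] F [ 0.2 -0.6 -0.5] M [-0.03  0.46  0.04] w 85.14
open t 2.9 p [565.2 -29.9 173.8] F [ 0.5 -0.7  0.4] M [-0.07  0.47  0.05] w 45.11
```

View pics/w1.png

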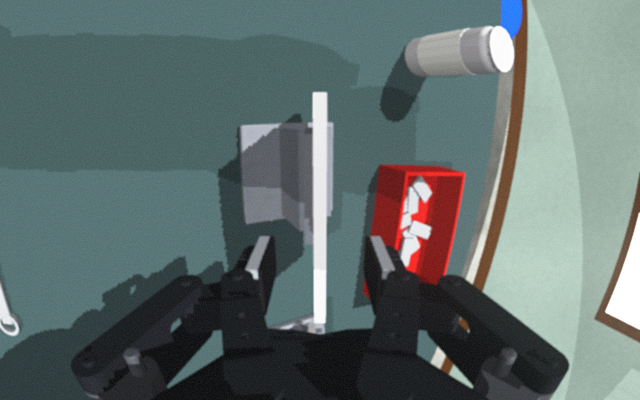

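View pics/s1.png

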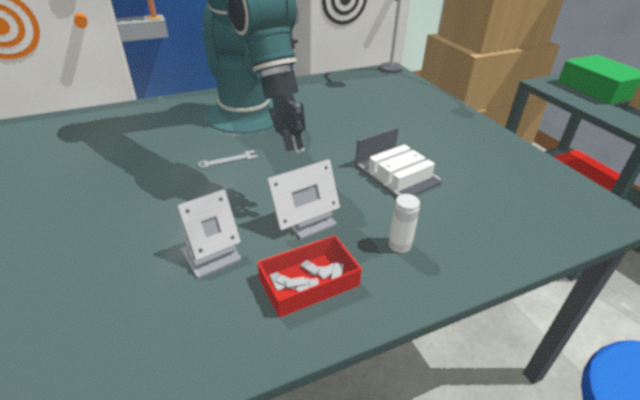

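The wrist view shows the plate edge vertical at column 320, midway between the pads at 262 and 378, so it's aligned. I'll go ahead and grasp.

```bash
python3 - <<'E'
from h import *
from plant import env
T,nn,ey,ez=PL["long"]
env.line_to((T-DEP*ez).tolist(),v=120); st(env,"in")
env.command_gripper(0,strength=80); st(env,"shut")
p=np.array(env.get_state()['position'])
env.line_to((T+(60-DEP)*ez).tolist(),v=120); st(env,"lift")
snap(env,"scene","s2")
E
```

```text
in t 3.77 p [597.9 -25.2 106.9] F [ 0.  -0.6  0.2] M [-0.08  0.44 -0.02] w 44.95
shut t 4.2 p [597.7 -25.7 107.1] F [-9.7 -1.1 12.3] M [-0.14  1.34  0.04] w 6.95
lift t 4.85 p [571.8 -29.4 160.1] F [ 1.1 -0.7 -1.1] M [-0.22  0.34 -0.07] w 7.08
```

View pics/s2.png

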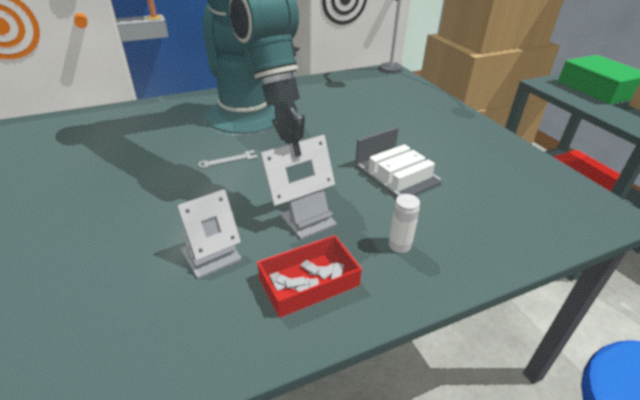

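The scene view shows the long plate held straight and clear of its stand, with grip width 7 mm. Next I'll carry it to the block's free +x face and feel for it with the plate.

```bash
python3 - <<'E'
from h import *
from plant import env
q=quat([0,0,-1],UX).tolist()
p=np.array(env.get_state()['position'])
env.line_to((p+[0,0,90]).tolist(),v=200)
env.move_to((BC+74*UX+[0,0,250]).tolist(),q); st(env,"above")
env.line_to((BC+74*UX+[0,0,130]).tolist(),v=150); 
env.line_to((BC+74*UX+[0,0,118]).tolist(),v=60); env.wait(.15); s0=st(env,"down")
f0=np.array(s0['ft_force'])
x=74
for i in range(16):
    x-=1.
    env.line_to((BC+x*UX+[0,0,118]).tolist(),v=20)
    s=env.get_state(); f=(np.array(s['ft_force'])-f0)@UX; a=(np.array(s['position'])-BC)@UX
    print(x,a.round(2),f.round(2))
    if f>5: break
print(s['time_s'])
snap(env,"scene","s3"); snap(env,"wrist","w3")
E
```

```text
above t 6.78 p [607.9 306.1 249.6] F [-0.  -0.6 -3.3] M [-0.09 -0.03 -0.  ] w 7.32
down t 8.23 p [607.4 307.7 118.2] F [-0.4  0.5 -2.6] M [-0.01 -0.06 -0.01] w 6.87
73.0 72.96 0.55
72.0 71.95 -0.03
71.0 70.94 0.3
70.0 69.96 0.22
69.0 68.96 0.7
68.0 67.96 1.24
67.0 66.96 -0.23
66.0 65.94 0.67
65.0 64.94 0.73
64.0 63.96 0.41
63.0 63.28 3.49
62.0 62.81 7.3
11.2333
```

View pics/s3.png

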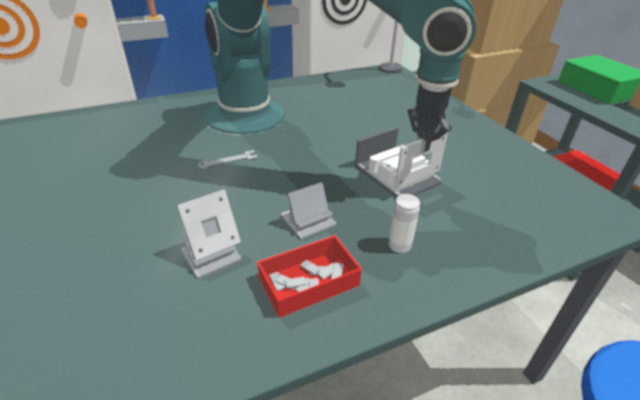

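View pics/w3.png

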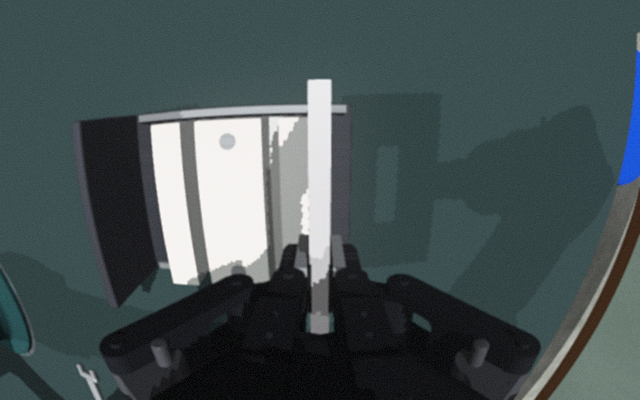

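Contact came at 63.7 mm against an expected 64.0, so the block centre is at BC −0.3 mm, which agrees with the vision. The wrist view shows the plate (column 320) parallel to the slots. Next is the insertion, with the force guarded.

```bash
cat >> h.py <<'E'
DX=-0.3
def insert(env,k,dy,z0,zstop,fmax=9):
    env.wait(.1)
    f0=np.array(env.get_state()['ft_force']); z=z0
    while z>zstop:
        z-= 3 if z>112 else 1.2
        env.line_to((BC+(k+DX)*UX+dy*UY+[0,0,z]).tolist(),v=40)
        s=env.get_state(); f=np.array(s['ft_force'])-f0
        if abs(f[2])>2 or np.linalg.norm(f)>3: print(round(z,1),np.round(s['position'][2],1),"f",(f@UX).round(1),(f@UY).round(1),f[2].round(1))
        if f[2]>fmax or np.linalg.norm(f[:2])>15: print("stop",z); break
    st(env,"end")
E
python3 - <<'E'
from h import *
from plant import env
env.line_to((BC+70*UX+[0,0,118]).tolist(),v=60)
env.line_to((BC+70*UX+[0,0,180]).tolist(),v=200)
env.line_to((BC+(-30+DX)*UX+[0,0,180]).tolist(),v=200)
env.line_to((BC+(-30+DX)*UX+[0,0,148]).tolist(),v=150)
snap(env,"wrist","w4"); 
insert(env,-30,0,148,100)
snap(env,"wrist","w5");snap(env,"scene","s5")
E
```

```text
104.8 105.5 f -2.3 -1.8 12.0
stop 104.79999999999998
end t 17.74 p [504.9 290.2 105.5] F [-2.  -2.1  8.7] M [-0.63  0.58  0.  ] w 6.67
```

View pics/w5.png

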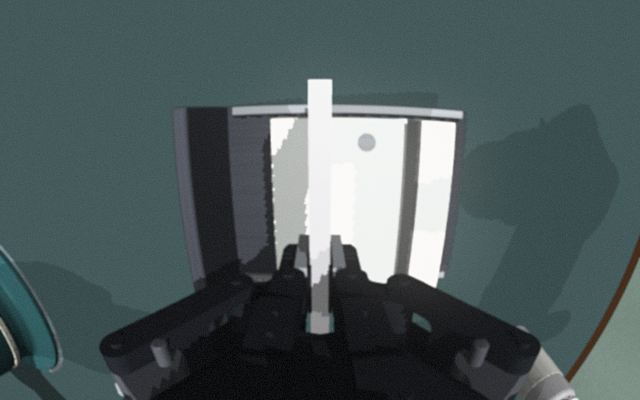

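View pics/s5.png

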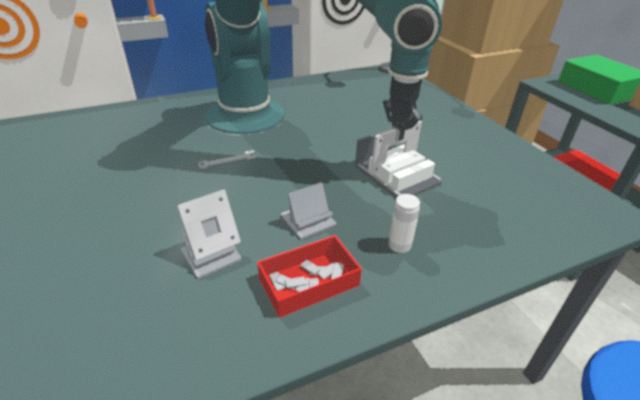

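The long plate went in without a snag and met the floor at TCP z 105.5, where about 104 was expected. I'll release it, back off and go to the short plate.

```bash
python3 - <<'E'
from h import *
from plant import env
env.command_gripper(32); st(env,"open")
p=np.array(env.get_state()['position'])
env.line_to([504.9,290.2,240],v=180); st(env,"up")
T,nn,ey,ez=PL["short"]; q=quat(-ez,nn)
env.move_to((T+(100-DEP)*ez).tolist(),q.tolist())
env.command_gripper(45,strength=80); 
env.line_to((T+(75-DEP)*ez).tolist(),v=150); st(env,"pre")
snap(env,"wrist","w6");snap(env,"top","t6")
im,W,ok=cloud("t6")
m=ok&(abs(W[...,2]-140)<5)&(abs(W[...,0]-500)<60)&(abs(W[...,1]-290)<110)
D=W[m]-BC; print("top edge x",np.percentile(D@UX,[2,50,98]).round(1),"y",np.percentile(D@UY,[1,99]).round(1),"z",np.median(D[:,2]))
cv2.imwrite("pics/t6c.png",cv2.resize(im[170:320,90:480,::-1],None,fx=2,fy=2,interpolation=2))
E
```

```text
open t 18.21 p [504.6 290.1 104.8] F [-0.2  0.6 -0.2] M [ 0.02 -0.02  0.03] w 32.14
up t 19.11 p [504.6 289.8 239. ] F [ 0.1 -0.3  0.2] M [-0.02  0.    0.02] w 31.97
pre t 21.71 p [ 588.4 -255.   172.8] F [ 0.  -0.9  0.8] M [-0.05  0.47 -0.01] w 45.07
top edge x [-33.4 -29.6 -25.6] y [-78.3  79.1] z 140.70382703647272
```

View pics/w6.png

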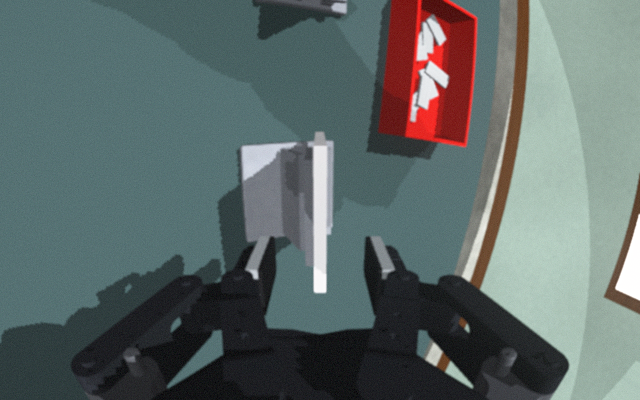

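View pics/t6c.png

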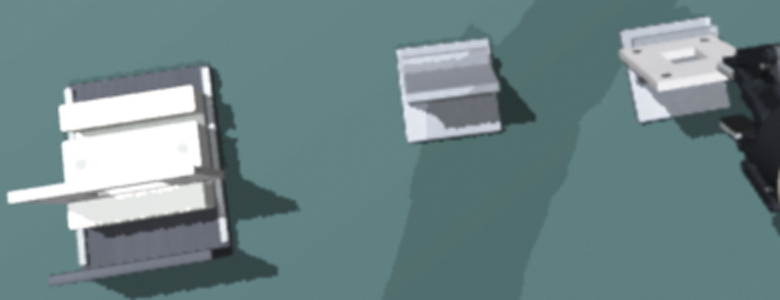

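The long plate stands upright and centred: its top edge is at z 140.7, y −78 to +79 and x −29.6. In the wrist view the short plate is at column 320, centred between the pads. I'll grasp it and insert it.

```bash
python3 - <<'E'
from h import *
from plant import env
T,nn,ey,ez=PL["short"]
env.line_to((T-DEP*ez).tolist(),v=120); st(env,"in")
env.command_gripper(0,strength=80); st(env,"shut")
env.line_to((T+(60-DEP)*ez).tolist(),v=120); s=st(env,"lift")
if not 5<s['width']<10: raise SystemExit("bad grip")
env.line_to((np.array(s['position'])+[0,0,90]).tolist(),v=200)
q=quat([0,0,-1],UX).tolist()
env.move_to((BC+(30+DX)*UX+[0,0,250]).tolist(),q); st(env,"above")
env.line_to((BC+(30+DX)*UX+[0,0,150]).tolist(),v=150); st(env,"low")
snap(env,"scene","s7");snap(env,"wrist","w7")
E
```

```text
in t 22.58 p [ 621.1 -249.8  106.4] F [ 0.5  0.5 -0.8] M [-0.09  0.44  0.01] w 45.11
shut t 23.01 p [ 620.7 -250.2  106.5] F [-7.8 -0.   9.7] M [0.07 1.26 0.11] w 6.96
lift t 23.66 p [ 595.  -254.6  159.4] F [ 0.4 -0.3 -1.8] M [-0.22  0.4  -0.04] w 6.78
above t 26.27 p [564.3 299.  249.8] F [-0.1  0.1 -3.3] M [-0.02 -0.07 -0.01] w 6.73
low t 27.08 p [564.  300.4 150.9] F [-0.2  0.1 -2.9] M [-0.01 -0.04  0.02] w 7.01
```

View pics/w7.png

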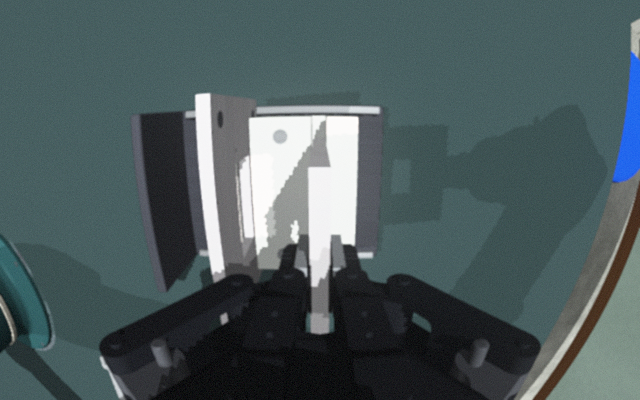

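View pics/s7.png

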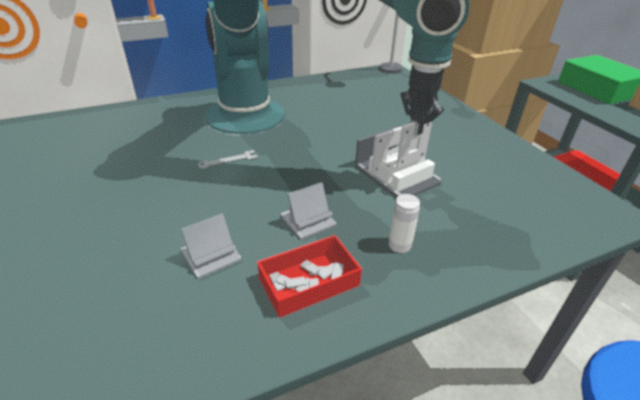

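The short plate hangs over the outer slot (column 320, with the slot line visible just beyond it) and well clear of the long plate at column 205. I'll insert it now.

```bash
python3 - <<'E'
from h import *
from plant import env
insert(env,30,0,150,99)
E
```

```text
103.8 104.8 f -2.5 -2.6 13.9
stop 103.79999999999998
end t 32.03 p [564.  300.2 104.8] F [-2.3 -3.5 11. ] M [-0.81  0.84  0.  ] w 7.07
```

```bash
python3 - <<'E'
from h import *
from plant import env
env.command_gripper(32); s=st(env,"open")
p=s['position']
env.line_to([p[0],p[1],240],v=180)
env.line_to([450,0,300],v=300); env.wait(.3); st(env,"away")
snap(env,"scene","s8");snap(env,"top","t8")
im,W,ok=cloud("t8")
D=W-BC; x=D@UX;y=D@UY
for z0,z1 in((134,147),(100,132)):
  for k in (-30,30):
    m=ok&(D[...,2]>z0)&(D[...,2]<z1)&(abs(x-k)<20)&(abs(y)<100)
    print(k,z0,m.sum(),"x",np.percentile(x[m],[2,50,98]).round(1),"y",np.percentile(y[m],[1,99]).round(1),"z",np.median(D[m][:,2]).round(1))
    if z0>130: print(" slope dx/dy", np.polyfit(y[m],x[m],1).round(3))
cv2.imwrite("pics/t8c.png",cv2.resize(im[90:320,90:410,::-1],None,fx=2.4,fy=2.4,interpolation=2))
E
```

```text
open t 32.4 p [563.7 300.1 103.7] F [-0.2  0.5 -0.7] M [ 0.02 -0.04 -0.01] w 32.12
away t 35.11 p [4.500e+02 4.000e-01 2.999e+02] F [ 0.7  0.5 -0.6] M [-0.02 -0.    0.09] w 32.04
-30 134 458 x [-33.5 -29.6 -25.6] y [-77.9  78.4] z 140.5
 slope dx/dy [ 1.0000e-03 -2.9652e+01]
30 134 294 x [26.5 30.2 34.7] y [-49.5  49.3] z 140.6
 slope dx/dy [ 0.    30.246]
-30 100 149 x [-33.6 -33.4 -27.3] y [-79.2  71.9] z 116.9
30 100 174 x [26.2 26.7 32.9] y [-50.2  47.1] z 117.5
```

View pics/t8c.png

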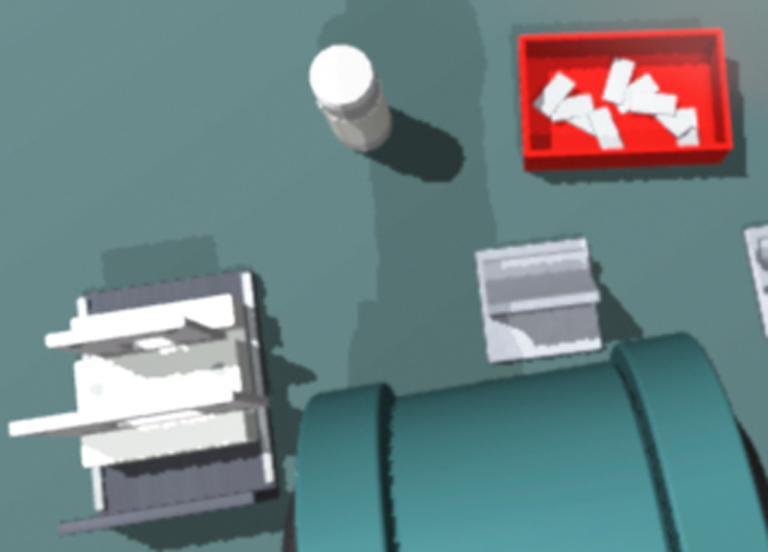

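View pics/s8.png

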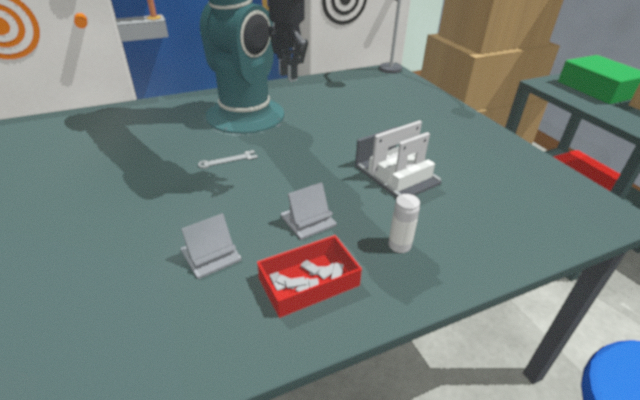

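Both views show the two plates upright and centred in their slots (scene px (397,150) and (413,155)). Their top edges are at z ≈140.5, so they are fully seated. The can and tray haven't moved, and the arm is clear of everything.

```bash
python3 -c "
from plant import env
print(env.sign_off())"
```

```text
the job is handed in; nothing more can be done
None
```

Both plates are standing in the rack, released, and the job is handed in at about 35 s of the 69 s allowed. The long plate is in the slot nearer the end wall and the short plate is in the other.

- **Locating the block:** I found the scene in the camera views, then touched the block's free +x face with the held long plate. Contact came 0.3 mm from where the images had put it. The block is clamped about 10 mm towards +x of mid-travel.
- **Insertion:** Each plate was gripped along its slope and lowered under force watch. Both went in without catching and met the slot floor with 12–14 N.
- **Last camera check, plates:** Both top edges are at about z 140.5 mm against 140 mm expected, and parallel to the slots. Along the slot both are centred to within about 1 mm. Across it, the top edges are within about 1 mm of the slot centres, so the plates are upright.
- **Last camera check, surroundings:** The can and tray look unmoved in the images, and the arm is clear of everything.
- **Disagreements:** None of the checks failed. The scene camera put the block about 1 mm further towards +x than the top camera did, and I went by the touch.

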